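# Load the planetary mill

## Task

Load every grinding jar (those with a bar handle and two notched ears) into the planetary mill, one to a station: turn the station's hub so that its key lies square across the line of the two pegs, then set the jar down gently, not dropped, fully home with its slot over the key and its ears over the pegs. When all the jars are home, throw the drive lever all the way over, and then press the start button fully and let go. Do not knock over the plain canister.

Things in the scene. Friction and masses are not known exactly. Their poses are not given: they have to be found in the camera images.
- jar1: steel jar, 0.65 kg, 106 mm tall, 76 mm round; may be absent. Origin: centre of underside, z up. Foot 64 mm square, 38 mm high, slotted right through along x (19 mm wide, 38 mm high). Lid bar handle: 50 mm along x, 16 mm thick (y), from 78 to 106 mm up. Foot ears, 12 mm thick, along +y and -y reach 57 mm from the axis, each with a 15 mm open notch at x = 0. Same after half a turn
- jar2: steel jar, 0.65 kg, 106 mm tall, 76 mm round; may be absent. Origin: centre of underside, z up. Foot 64 mm square, 38 mm high, slotted right through along x (19 mm wide, 38 mm high). Lid bar handle: 50 mm along x, 16 mm thick (y), from 78 to 106 mm up. Foot ears, 12 mm thick, along +y and -y reach 57 mm from the axis, each with a 15 mm open notch at x = 0. Same after half a turn
- jar3: steel jar, 0.65 kg, 106 mm tall, 76 mm round; may be absent. Origin: centre of underside, z up. Foot 64 mm square, 38 mm high, slotted right through along x (19 mm wide, 38 mm high). Lid bar handle: 50 mm along x, 16 mm thick (y), from 78 to 106 mm up. Foot ears, 12 mm thick, along +y and -y reach 57 mm from the axis, each with a 15 mm open notch at x = 0. Same after half a turn
- station1: fixed jar station on the mill deck: grey disc 115 mm across, two upright pegs 10 mm across, 13 mm high at y = +47 and -47 mm. Origin: on the axis at seat height, 64 mm above the bench, where a seated jar's origin comes. A jar goes home only with its x axis along the station's x (either way round), notches over the pegs. Stations 173 mm apart; any jar fits any
- station2: fixed jar station on the mill deck: grey disc 115 mm across, two upright pegs 10 mm across, 13 mm high at y = +47 and -47 mm. Origin: on the axis at seat height, 64 mm above the bench, where a seated jar's origin comes. A jar goes home only with its x axis along the station's x (either way round), notches over the pegs. Stations 173 mm apart; any jar fits any
- station3: fixed jar station on the mill deck: grey disc 115 mm across, two upright pegs 10 mm across, 13 mm high at y = +47 and -47 mm. Origin: on the axis at seat height, 64 mm above the bench, where a seated jar's origin comes. A jar goes home only with its x axis along the station's x (either way round), notches over the pegs. Stations 173 mm apart; any jar fits any
- hub1: turning hub of station 1: disc 80 mm across at seat height with an upright key 50 mm long (hub x), 15 mm thick (y), 34 mm high (top 6 mm narrows to 9 mm thick). Origin: on the axis at seat height. Turns about the vertical without stops, friction 0.15 N m, stays where left. For a jar to go home the key must lie along the station's x axis, square to the line of the pegs
- hub2: turning hub of station 2: disc 80 mm across at seat height with an upright key 50 mm long (hub x), 15 mm thick (y), 34 mm high (top 6 mm narrows to 9 mm thick). Origin: on the axis at seat height. Turns about the vertical without stops, friction 0.15 N m, stays where left. For a jar to go home the key must lie along the station's x axis, square to the line of the pegs
- hub3: turning hub of station 3: disc 80 mm across at seat height with an upright key 50 mm long (hub x), 15 mm thick (y), 34 mm high (top 6 mm narrows to 9 mm thick). Origin: on the axis at seat height. Turns about the vertical without stops, friction 0.15 N m, stays where left. For a jar to go home the key must lie along the station's x axis, square to the line of the pegs
- control: fixed grey control box beside the mill, 140 x 120 mm, 50 mm high; origin at the centre of its underside. The drive lever stands at x = +20, y = +30 mm, the start button at x = -35, y = -32 mm in its frame
- drive_lever (a joint): drive lever angle: 0 = leaning 0.5 rad towards the box's -x side (start), 1.0 rad = thrown fully over to the box's +x side. Light friction (0.06 N m), stays where it is left. Its pivot is 72 mm above the bench
- drive_lever_tip (a point): centre of the black ball, 26 mm across, on the end of the drive lever (10 mm thick rod, 80 mm from pivot to ball centre)
- start (a joint): start button travel: 0 = out, 0.006 m = fully pressed; springy, about 5 N fully down, comes out again when let go
- start_top (a point): centre of the top of the white start button, 28 mm across, in a black ring 44 mm across that stands 12 mm above the box; the button is pressed straight down
- canister: bystander: plain round steel canister with a wide cap, 76 mm across, 70 mm tall, without ears or handle; stands among the jars; origin at the centre of its underside
Things that resemble listed ones, but are neither listed nor needed, are in the scene too. What is shaped like the jar1 but purple or red is not meant.

How it is judged:
By the outcome, as a careful person would: the job done as asked, in the order asked, and still so for the second after the job is handed in, with the robot touching nothing.
Of jar1, jar2, jar3 only 2 to 3 are there at a start; the rules pass over those that are not, and their reading is None.
At some moment in a run one of jar1, jar2, jar3 may be knocked a few centimetres aside while the robot is not near it.
It also fails if it takes over 210 s, if anything falls off the work surface, if the arm or the gripper's body presses on something with over 40 N, if the wrist force passes 120 N, or if a joint passes its speed limit or range.

## Robot

A 6-joint arm with a two-finger parallel gripper is mounted at the origin on the work surface. World frame = base frame: x ahead of the robot, y to its left, z up, the work surface at z = 0. Lengths are in mm, angles in rad, forces in N, time in s.
With the tool pointing down it reaches from about 400 to 825 mm from the base axis. Payload 7 kg.
Tool frame: the origin (TCP) lies at the very end of the fingers, on their centre line; the grasp point (between the pads) lies 19 mm behind it; z points along the fingers, y is the line along which they close (so a half turn about z gives the same grasp; the last joint's range is limited). The gripper opens to 88 mm and grips with 3 to 60 N. Pads are 19 mm wide; open, the fingers measure 130 mm over their backs; the gripper's body (78 mm by 193 mm) begins 47 mm behind the grasp point.
Start: joints at [1.523, 0.359, 0.012, 0, -1.224, -0.288], TCP at [222.437, 637.273, 198.961] pointing down, gripper open.
Joint ranges: [-3.07, 3.07], [-1.43, 2.12], [-1.02, 1.25], [-3.03, 1.67], [-3.05, -0], [-3.03, 3.03]. Speed limits (rad/s): [2.39, 2.39, 3.01, 3.14, 3.14, 3.14].

## Interface

Orientations are given as a unit quaternion [x, y, z, w].
In Python, from plant import bot gives the robot as it stands. Calls block until the motion is done:
- bot.move_ptp(position, orientation): joint-space move of the TCP to a pose.
- bot.line_to(position, velocity=150, ori=None): straight line of the TCP; ori=None keeps the orientation; velocity is the mean speed in mm/s.
- bot.move_joints(angles): joint-space move.
- bot.move_gripper(opening, force=None): finger opening in mm; force is the grip in N (None keeps the last); returns when the fingers have stopped.
- bot.pause(seconds).
- bot.solve_ik(position, orientation): joint angles nearest the present ones, or None.
- bot.read_state(): the state.
- bot.camera(name): name is "scene" or "top" or "wrist"; returns the picture (384x512x3 uint8, red, green, blue); there is no depth.
- bot.get_calibration(name): a dict with "fx", "fy", "cx", "cy" (pixels), "distortion" ([k1, k2, p1, p2, k3] as OpenCV has them; the pictures are not rectified), "view" (4x4, takes a point from world to camera coordinates); the wrist camera has in their place "T_tool_cam" (4x4, takes a point from camera to tool coordinates, whose origin is the TCP and whose axes are the flange's). Camera axes: x right, y up, looking along -z (the intrinsics and any distortion apply to the point x, -y, -z); pixel columns grow to the right and rows downward; lengths in mm; the calibration is good to about 2 mm. A picture is of the moment at which its call begins: read the wrist's pose just before it. get_calibration takes no time and is no camera call.
A pose or a line that the arm cannot do raises bot.Unreachable and nothing moves.
- bot.close_job(): hands the job in; it is judged then, once.
The state is a dict: "t": time; "joint_pos": joint angles; "qvel": joint speeds; "tau": joint torques, N m; "tcp_pos": TCP position; "eef_rot": TCP orientation; "contact_force": force on the tool from outside, world axes, zero at the start; "moment": the same for the moment, N m; "width": finger opening in mm; "finger_force": force on a finger pad.
Only numpy, scipy, OpenCV 4.12 (cv2) and the standard library are available. Lean on these libraries where they do the work, as an engineer would, in place of code of your own. Each camera call takes 0.05 s, during which the arm holds its last target. There are 200 camera calls.

## Working session

There is one attempt and no reset: what is moved stays moved. The work goes in short steps, each a Python script; the robot and the scene stay as the last script left them, time stands still between calls to the robot, and variables do not carry over. Pictures are saved under pics/ and viewed, at most 14 in all, crops included, and the job is handed in when it is done.

```bash
ls; mkdir -p pics; python3 - <<'E'
from plant import bot
import cv2,numpy as np
np.set_printoptions(precision=4,suppress=True)
for n in("scene","top","wrist"):
    cv2.imwrite(f"pics/{n}0.png",bot.camera(n)[:,:,::-1]); print(n,bot.get_calibration(n))
s=bot.read_state();print(s)
E
```

```text
pics
scene {'fx': 363.33339242181296, 'fy': 363.33339242181296, 'cx': 253.43882583701247, 'cy': 199.20999472154622, 'distortion': array([-0.0361,  0.    ,  0.    ,  0.    ,  0.    ]), 'view': array([[   -0.8324,     0.5539,    -0.0172,   481.8585],
       [   -0.4036,    -0.5847,     0.7037,   143.7679],
       [    0.3797,     0.5927,     0.7103, -1431.6188],
       [    0.    ,     0.    ,     0.    ,     1.    ]])}
top {'fx': 438.52228977268487, 'fy': 438.52228977268487, 'cx': 256.574483563871, 'cy': 190.06440595140018, 'distortion': array([-0.1474,  0.    ,  0.    ,  0.    ,  0.    ]), 'view': array([[   -0.0067,    -0.9998,     0.0175,     8.1726],
       [    0.9923,    -0.0044,     0.1242,  -574.7511],
       [   -0.1241,     0.0182,     0.9921, -1214.0678],
       [    0.    ,     0.    ,     0.    ,     1.    ]])}
wrist {'fx': 293.1106366396116, 'fy': 293.1106366396116, 'cx': 256.60791464675225, 'cy': 195.30613949146732, 'distortion': array([-0.0758,  0.    ,  0.    ,  0.    ,  0.    ]), 'T_tool_cam': array([[  -0.    ,    0.964 ,    0.266 ,   71.7067],
       [   1.    ,    0.0001,   -0.0005,   -0.6674],
       [  -0.0005,    0.266 ,   -0.964 , -185.3954],
       [   0.    ,    0.    ,    0.    ,    1.    ]])}
{'t': 0.15, 'joint_pos': array([ 1.5231,  0.3592,  0.0113, -0.0003, -1.2241, -0.2881]), 'qvel': array([-0.0006, -0.0015,  0.0022,  0.0038, -0.0016,  0.0006]), 'tau': array([ -0.0004, -58.3274,  29.3289,   7.0012,   0.0088,  -0.0001]), 'tcp_pos': array([222.308 , 636.9236, 198.2471]), 'eef_rot': array([ 0.9859, -0.1671, -0.    ,  0.0006]), 'contact_force': array([-0.2648, -0.434 ,  0.0581]), 'moment': array([-0.0108, -0.0689, -0.0013]), 'finger_force': 0.0, 'width': 87.54735173746002}
```

```bash
python3 - <<'E'
import cv2
for n in("top","scene"):
    cv2.imwrite(f"pics/{n}0b.png",cv2.resize(cv2.imread(f"pics/{n}0.png"),(800,600),interpolation=cv2.INTER_CUBIC))
E
```

```text
(no output)
```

View pics/top0b.png

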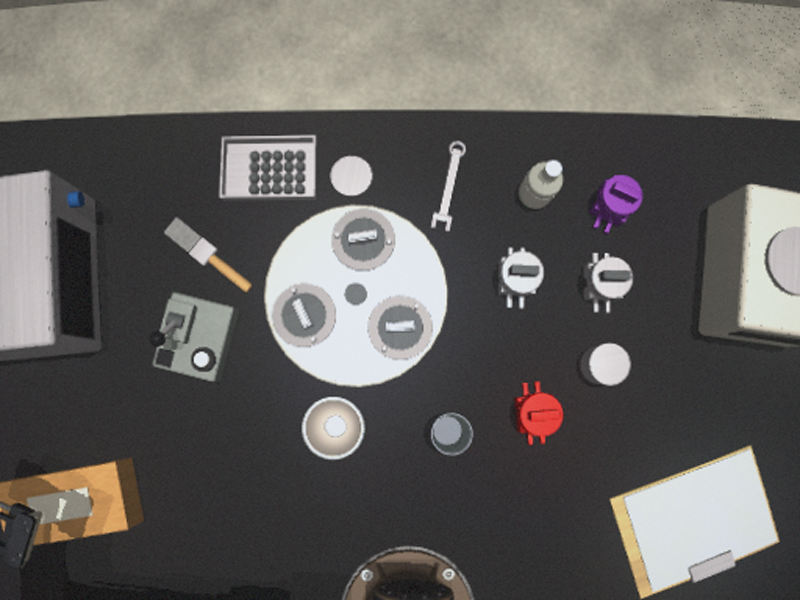

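View pics/scene0b.png

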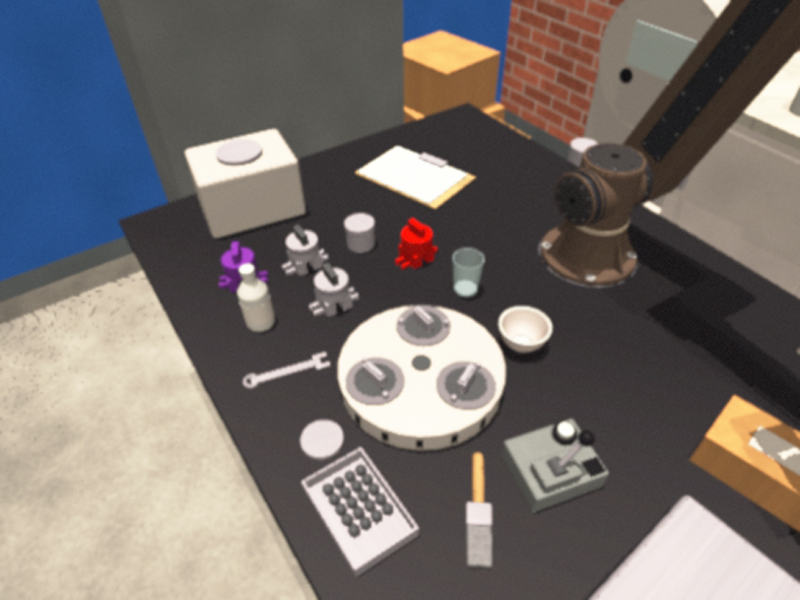

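Top picture (800x600): grey jars with a bar and ears stand at (521,272) and (610,277), and there is no third one. Things that could be mistaken for a jar are the purple one (617,200), the red one (540,415), the canister (606,365), the cap disc (351,175), the bottle (541,185) and the cup (452,433). Stations are at (363,240), (304,315) and (400,327). The control box is at (195,335), its button at (203,359) and the lever ball at (157,338).

```bash
cat > h.py <<'E'
from plant import bot
import cv2,numpy as np
from scipy.spatial.transform import Rotation as R
np.set_printoptions(precision=3,suppress=True)
def cam(name,s=None):
    c=bot.get_calibration(name)
    if name=="wrist":
        T=np.eye(4);T[:3,:3]=R.from_quat(s["eef_rot"]).as_matrix();T[:3,3]=s["tcp_pos"]
        W=T@c["T_tool_cam"]
    else: W=np.linalg.inv(c["view"])
    K=np.array([[c["fx"],0,c["cx"]],[0,c["fy"],c["cy"]],[0,0,1]])
    return K,c["distortion"],W
def p2w(C,px,z):
    K,D,W=C
    u=cv2.undistortPoints(np.array(px,float).reshape(-1,1,2),K,D).reshape(-1,2)
    d=np.c_[u[:,0],-u[:,1],-np.ones(len(u))]@W[:3,:3].T; o=W[:3,3]
    return o+d*((z-o[2])/d[:,2])[:,None]
def w2p(C,P):
    K,D,W=C
    V=np.linalg.inv(W); q=np.array(P,float).reshape(-1,3)@V[:3,:3].T+V[:3,3]
    return cv2.projectPoints(q*[1,-1,-1],np.zeros(3),np.zeros(3),K,D)[0].reshape(-1,2)
def quat(yaw): return (R.from_euler("z",yaw)*R.from_euler("x",np.pi)).as_quat()
def best(p,yaw,prefer=None):
    """of the two half-turn yaws the reachable one with least wrist turn"""
    o=[]
    for y in (yaw,yaw+np.pi,yaw-np.pi):
        j=bot.solve_ik(p,quat(y))
        if j is not None:o.append((abs(j[5]),y))
    return min(o)[1] if o else None
def wrist(fn):
    s=bot.read_state(); im=bot.camera("wrist"); np.savez(f"pics/{fn}.npz",im=im,p=s["tcp_pos"],q=s["eef_rot"])
    cv2.imwrite(f"pics/{fn}.png",im[:,:,::-1]); return im,cam("wrist",s)
def load(fn):
    d=np.load(f"pics/{fn}.npz"); return d["im"],cam("wrist",dict(tcp_pos=d["p"],eef_rot=d["q"]))
E
python3 - <<'E'
from h import *
C=cam("top");k=.64
for n,p,z in [("jarA",(524,271),106),("jarB",(614,276),106),("can",(606,363),70),("st1",(363,240),64),("st2",(304,315),64),("st3",(400,327),64),("button",(203,359),62),("ball",(157,338),142),("box",[(172,293),(237,303),(217,382),(152,370)],50)]:
    P=p2w(C,np.array(p)*k,z); print(n,P[:,:2].round(0).tolist())
# stills: yaw options over the mill centre and the jars
for p in [(535,110,330),(560,-210,300)]:
    for y in np.arange(-3,3.2,.5):
        j=bot.solve_ik(p,quat(y)); print(p,round(y,1),None if j is None else j)
E
```

```text
jarA [[611.0, -209.0]]
jarB [[602.0, -370.0]]
can [[450.0, -360.0]]
st1 [[675.0, 73.0]]
st2 [[540.0, 178.0]]
st3 [[518.0, 7.0]]
button [[462.0, 359.0]]
ball [[494.0, 417.0]]
box [[582.0, 423.0], [563.0, 302.0], [421.0, 336.0], [442.0, 456.0]]
(535, 110, 330) -3.0 [ 0.562  0.087 -0.049 -0.    -1.436 -1.991]
(535, 110, 330) -2.5 [ 0.562  0.087 -0.049 -0.    -1.436 -1.491]
(535, 110, 330) -2.0 [ 0.562  0.087 -0.049  0.    -1.436 -0.991]
(535, 110, 330) -1.5 [ 0.562  0.087 -0.049  0.    -1.436 -0.491]
(535, 110, 330) -1.0 [ 0.562  0.087 -0.049  0.    -1.436  0.009]
(535, 110, 330) -0.5 [ 0.562  0.087 -0.049  0.    -1.436  0.509]
(535, 110, 330) 0.0 [ 0.562  0.087 -0.049  0.    -1.436  1.009]
(535, 110, 330) 0.5 [ 0.562  0.087 -0.049  0.    -1.436  1.509]
(535, 110, 330) 1.0 [ 0.562  0.087 -0.049  0.    -1.436  2.009]
(535, 110, 330) 1.5 [ 0.562  0.087 -0.049  0.    -1.436  2.509]
(535, 110, 330) 2.0 [ 0.562  0.087 -0.049  0.    -1.436  3.009]
(535, 110, 330) 2.5 [ 0.562  0.087 -0.049  0.    -1.436 -2.774]
(535, 110, 330) 3.0 [ 0.562  0.087 -0.049 -0.    -1.436 -2.274]
(560, -210, 300) -3.0 [-0.032  0.185  0.002  0.    -1.388 -1.397]
(560, -210, 300) -2.5 [-0.032  0.185  0.002  0.    -1.388 -0.897]
(560, -210, 300) -2.0 [-0.032  0.185  0.002  0.    -1.388 -0.397]
(560, -210, 300) -1.5 [-0.032  0.185  0.002  0.    -1.388  0.103]
(560, -210, 300) -1.0 [-0.032  0.185  0.002  0.    -1.388  0.603]
(560, -210, 300) -0.5 [-0.032  0.185  0.002  0.    -1.388  1.103]
(560, -210, 300) 0.0 [-0.032  0.185  0.002  0.    -1.388  1.603]
(560, -210, 300) 0.5 [-0.032  0.185  0.002  0.    -1.388  2.103]
(560, -210, 300) 1.0 [-0.032  0.185  0.002  0.    -1.388  2.603]
(560, -210, 300) 1.5 None
(560, -210, 300) 2.0 [-0.032  0.185  0.002  0.    -1.388 -2.68 ]
(560, -210, 300) 2.5 [-0.032  0.185  0.002 -0.    -1.388 -2.18 ]
(560, -210, 300) 3.0 [-0.032  0.185  0.002 -0.    -1.388 -1.68 ]
```

```bash
python3 - <<'E'
from h import *
for n,p,y in [("ctl",(500,375,270),-.6),("st1",(675,73,200),-1.0),("st3",(518,7,200),-1.0)]:
    bot.move_ptp(p,quat(y)); im,C=wrist("w_"+n)
    print(n,bot.read_state()["t"])
a=[cv2.imread(f"pics/w_{n}.png") for n in("ctl","st1","st3")]
cv2.imwrite("pics/m1.png",cv2.resize(np.vstack([np.hstack(a[:2]),np.hstack([a[2],a[2]*0])]),(800,600),interpolation=cv2.INTER_AREA))
E
```

```text
ctl 1.6417
st1 3.025
st3 3.7917
```

View pics/m1.png

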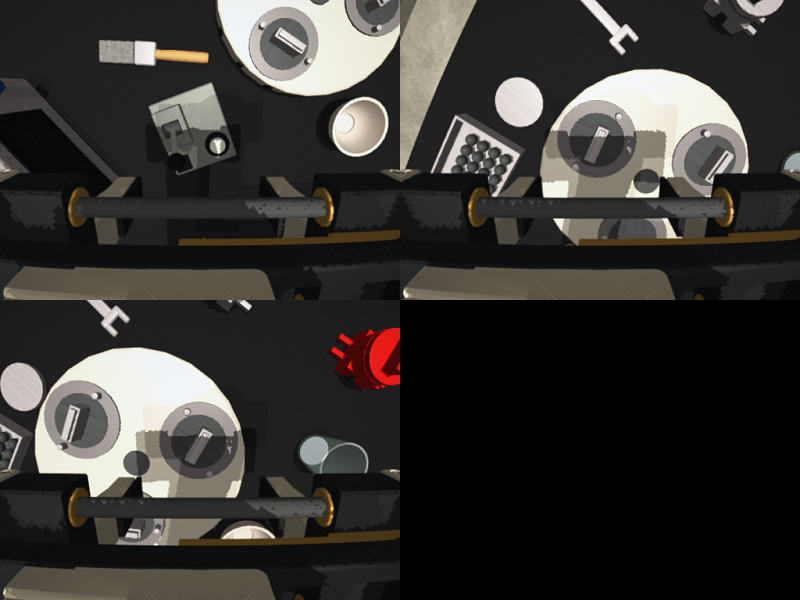

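Mosaic: the control view (upper left) has the box near (195,130) with the lever leaning down. The st3 view shows station 1 unshadowed at (82,420) and station 3 at (200,440), each with two pegs and a skewed key. I'll zoom in on that one.

```bash
python3 - <<'E'
from h import *
a=cv2.imread("pics/w_st3.png")[85:225,40:315]
b=cv2.imread("pics/w_ctl.png")[95:230,175:315]
c=np.vstack([cv2.resize(a,None,fx=2.9,fy=2.9,interpolation=3)])
d=cv2.resize(b,None,fx=1.5,fy=1.5)
o=np.zeros((600,800,3),np.uint8);o[:c.shape[0],:c.shape[1]]=c
cv2.imwrite("pics/z1.png",c);cv2.imwrite("pics/z2.png",cv2.resize(b,None,fx=4,fy=4,interpolation=3))
E
```

```text
(no output)
```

View pics/z1.png

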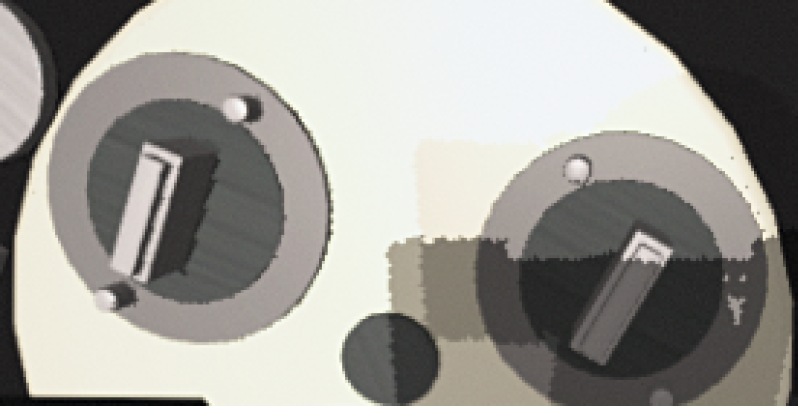

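View pics/z2.png

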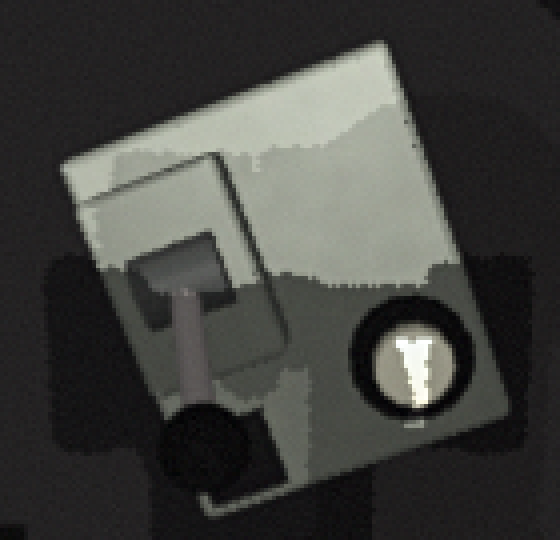

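```bash
python3 - <<'E'
from h import *
_,C=load("w_st3")
f=lambda p:(np.array(p,float)+.5)/2.9-.5+[40,85]
S=[]
for n,pg,ke in [("st1",[(236,107),(106,298)],[(145,145),(113,268)]),("st3",[(577,168),(661,398)],[(635,230),(570,347)])]:
    P=p2w(C,f(pg),77)[:,:2]; K=p2w(C,f(ke),98)[:,:2]
    d=P[1]-P[0]; k=K[1]-K[0]; c=P.mean(0); S.append(c)
    print(n,c,"pegdist",np.hypot(*d),"yaw x",(np.arctan2(d[1],d[0])+np.pi/2)%np.pi,"key",np.arctan2(k[1],k[0])%np.pi)
print("dist",np.hypot(*(S[0]-S[1])))
_,C=load("w_ctl")
g=lambda p:(np.array(p,float)+.5)/4-.5+[175,95]
B=p2w(C,g([(62,165),(383,42),(510,412),(210,517)]),50)[:,:2]
print(B,B.mean(0),[np.hypot(*(B[i]-B[i-1])) for i in range(4)])
print("btn",p2w(C,g([(415,357)]),65),"ball",p2w(C,g([(204,447)]),142))
print(bot.read_state()["joint_pos"])
# disc fits in the top camera
im=cv2.imread("pics/top0.png");C=cam("top")
for n,c in (("st1",S[0]),("st3",S[1])): print(n,w2p(C,[*c,64]))
E
```

```text
st1 [680.032  75.583] pegdist 93.25450286480104 yaw x 3.006550443508935 key 1.7422465045138853
st3 [520.99   10.541] pegdist 93.53013533783059 yaw x 0.9117992999281164 key 1.6406218326603643
dist 171.82799272866004
[[587.065 426.381]
 [558.727 313.572]
 [426.464 346.71 ]
 [454.689 459.411]] [506.736 386.519] [np.float64(136.43467447211984), np.float64(116.31380920910057), np.float64(136.35103359397556), np.float64(116.18179317441655)]
btn [[466.302 362.841  65.   ]] ball [[496.222 420.529 142.   ]]
[ 0.394  0.098 -0.327  0.    -1.144  0.178]
st1 [[231.443 151.867]]
st3 [[254.872 208.069]]
```

```bash
cat > hub.py <<'E'
from h import *
bot.move_gripper(36,15)
for n,(x,y),k,st in [("st3",(521,10.5),1.641-np.pi,.912-np.pi),("st1",(680,75.6),1.742-np.pi,3.007-np.pi)]:
    bot.move_ptp((x,y,130),quat(k)); bot.line_to((x,y,71),120)
    f0=bot.read_state()["contact_force"]
    print(n,"down",bot.read_state()["t"],f0)
    bot.move_gripper(5,15); s=bot.read_state(); print("grip",s["width"],s["contact_force"],s["tcp_pos"])
    bot.move_ptp((x,y,71),quat(st)); bot.pause(.2); s=bot.read_state(); print("turned",s["contact_force"],s["moment"],s["tcp_pos"])
    bot.move_gripper(36); bot.line_to((x,y,130),150)
    bot.move_gripper(88); bot.line_to((x,y,200),250); bot.pause(.2); wrist("v_"+n); bot.move_gripper(36)
print(bot.read_state()["t"])
A=[]
for n,r in (("st3",(120,60,400,240)),("st1",(120,60,400,240))):
    a=cv2.imread(f"pics/v_{n}.png")[60:235,120:400]; A.append(cv2.resize(a,None,fx=2,fy=2,interpolation=3))
cv2.imwrite("pics/z3.png",np.vstack(A)[:, :]); print(np.vstack(A).shape)
E
python3 hub.py
```

```text
st3 down 5.9833 [0.434 0.922 0.132]
grip 5.061358937663047 [ 0.112 -0.018 -0.206] [520.983  10.484  70.967]
turned [0.842 0.713 0.372] [ 0.076 -0.138 -0.046] [521.018  10.496  71.005]
st1 down 13.075 [ 0.925 -0.952  0.762]
grip 4.706425607841934 [-0.198  0.449  0.561] [680.007  75.599  70.988]
turned [ 0.067 -0.632  0.08 ] [-0.042 -0.034  0.019] [679.986  75.594  70.991]
19.1417
(700, 560, 3)
```

View pics/z3.png

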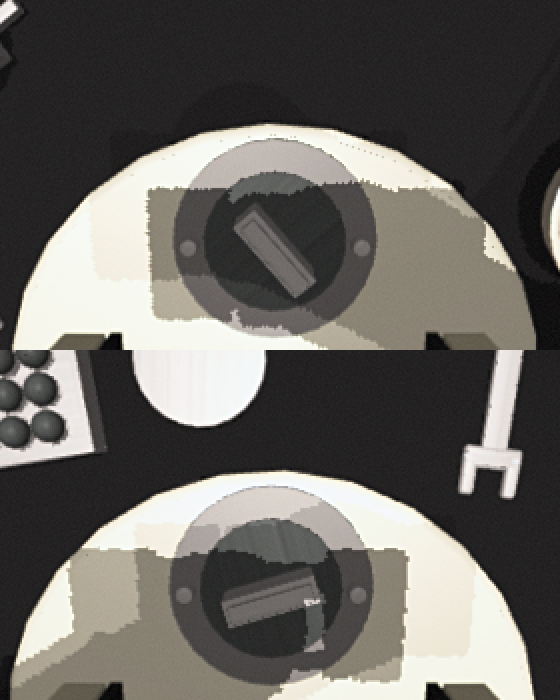

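The pegs lie level, so the axis and yaw are right, but the keys (upper view about (275,250), lower about (272,600)) have not turned, and the fingers closed to 5 mm. I'll test one grip with a picture.

```bash
python3 - <<'E'
from h import *
x,y=680,75.6;k=1.742-np.pi
bot.move_gripper(60,20)
bot.move_ptp((x,y,130),quat(k)); bot.line_to((x,y,71),120); wrist("g0")
bot.move_gripper(10,20); 
for i in range(3):
    s=bot.read_state(); print(s["t"],s["width"],s["finger_force"],s["contact_force"],s["tcp_pos"]); bot.pause(.3)
wrist("g1")
t=bot.camera("scene");cv2.imwrite("pics/sc1.png",t[:,:,::-1])
C=cam("scene");q=w2p(C,[x,y,80])[0].astype(int);print(q)
cr=cv2.resize(t[max(0,q[1]-55):q[1]+45,q[0]-65:q[0]+65,::-1],(400,300),interpolation=3)
a=[cv2.resize(cv2.imread(f"pics/{n}.png"),(400,300)) for n in("g0","g1")]
cv2.imwrite("pics/m2.png",np.vstack([np.hstack(a),np.hstack([cr,cr*0])]))
E
```

```text
22.6167 9.72491786048023 0.0 [-0.337 -0.846 -0.319] [679.995  75.566  70.954]
22.9167 9.922001467851194 0.0 [ 0.679 -0.485  0.216] [679.998  75.582  71.001]
23.2167 9.839349645750374 0.0 [ 0.177 -0.04   0.477] [679.989  75.584  71.004]
[238 239]
```

View pics/m2.png

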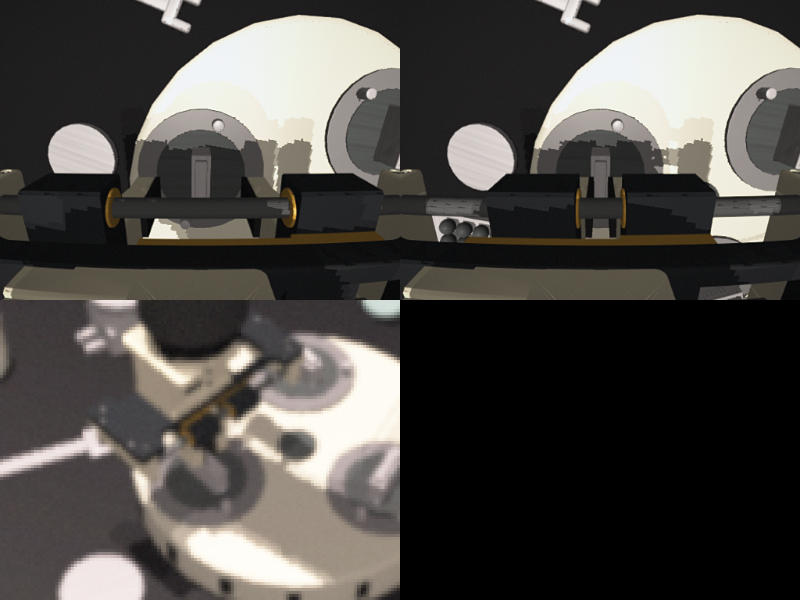

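```bash
python3 - <<'E'
from h import *
a=[cv2.resize(cv2.imread(f"pics/{n}.png")[150:330,130:386],None,fx=1.56*1.0,fy=1.56,interpolation=3) for n in("g0","g1")]
a=[np.clip(x.astype(float)*1.6,0,255).astype(np.uint8) for x in a]
cv2.imwrite("pics/z4.png",cv2.resize(np.vstack(a),(800,1124))[:600*2] if 0 else np.hstack(a)); print(np.hstack(a).shape)
for z in (0,-19,-47,-66):print(z,w2p(cam("wrist",bot.read_state()),[[680,75.6,71-z]]))
E
```

```text
(281, 798, 3)
0 [[257.243 223.857]]
-19 [[257.318 234.991]]
-47 [[257.462 256.203]]
-66 [[257.59  275.339]]
```

View pics/z4.png

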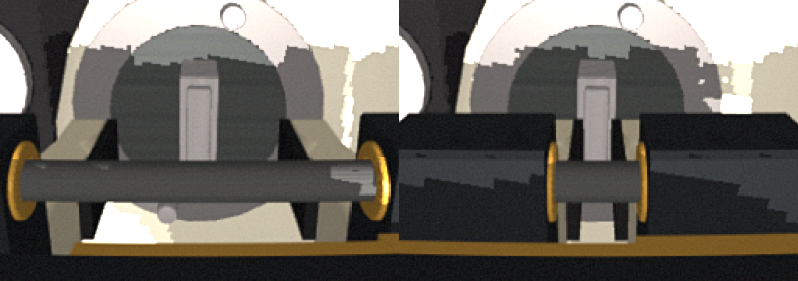

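In the zoom the fingers straddle the key (583–617, about 120) and look as if they touch it. With 15–20 N on 19 mm pads the torque is only about the hub's friction, so I'll grip harder and turn.

```bash
python3 - <<'E'
from h import *
x,y=680,75.6
def rd(n): s=bot.read_state(); print(n,round(s["t"],2),s["width"],s["finger_force"],s["contact_force"],s["moment"])
bot.move_gripper(0,50); rd("grip"); bot.pause(.3); rd("grip")
bot.move_ptp((x,y,71),quat(1.742-np.pi+.4)); rd("turned")
wrist("g2")
a=[cv2.resize(cv2.imread(f"pics/{n}.png")[150:330,130:386],None,fx=1.56,fy=1.56,interpolation=3) for n in("g1","g2")]
cv2.imwrite("pics/z5.png",np.clip(np.hstack(a)*1.6,0,255).astype(np.uint8))
E
```

```text
grip 24.06 0.505041653758973 0.0 [ 0.673 -0.925  0.63 ] [ 0.014 -0.067 -0.024]
grip 24.36 0.23641388827521617 0.0 [ 0.859 -0.561 -0.202] [ 0.093 -0.032  0.009]
turned 24.82 0.3513620585191682 0.0 [0.954 0.038 0.883] [ 0.008 -0.022  0.002]
```

View pics/z5.png

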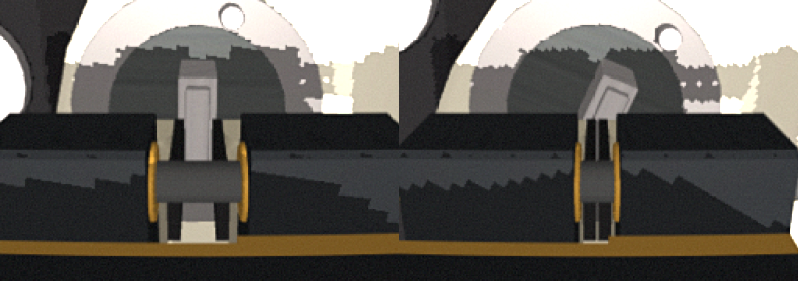

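The tips' row in the image (about 226) and the gap scale (104 px at 60 mm gives a depth of 169 mm) both put the real fingertips about 27 mm behind the stated TCP. So the fingers closed just above the key (top at 98). I'll do a guarded descent deeper and grip.

```bash
cat >> h.py <<'E'
def rd(n):
    s=bot.read_state(); print(n,"t%.1f w%.1f ff%.1f"%(s["t"],s["width"],s["finger_force"]),s["contact_force"],s["tcp_pos"]); return s
def guarded(x,y,z0,z1,step=2,lim=6,v=40):
    b=bot.read_state()["contact_force"][2]; z=z0
    while z>z1:
        z=max(z1,z-step); bot.line_to((x,y,z),v); f=bot.read_state()["contact_force"][2]-b
        if abs(f)>lim: print("contact at",z,f); break
    return z
E
python3 - <<'E'
from h import *
x,y=680,75.6;k=1.742-np.pi
bot.line_to((x,y,100),150); bot.move_gripper(36,40); bot.move_ptp((x,y,100),quat(k)); bot.line_to((x,y,69),100)
z=guarded(x,y,69,48,3); rd("down")
bot.move_gripper(5,40); rd("grip")
E
```

```text
down t28.7 w35.8 ff0.0 [0.329 0.647 0.992] [679.82   75.526  47.709]
grip t29.2 w14.6 ff39.9 [ 3.726 -0.425 -0.924] [680.582  75.75   48.133]
```

```bash
cat > hub2.py <<'E'
from h import *
def turn(x,y,st):
    bot.move_ptp((x,y,48),quat(st)); bot.pause(.2); rd("turned")
    bot.move_gripper(36); bot.pause(.2); rd("open"); bot.move_gripper(5,40); bot.pause(.2); rd("regrip"); bot.move_gripper(36)
    bot.line_to((x,y,100),150)
turn(680,75.6,3.007-np.pi)
x,y=521,10.5;k=1.641-np.pi
bot.move_ptp((x,y,110),quat(k)); bot.line_to((x,y,69),100); guarded(x,y,69,48,4); rd("down st3"); bot.move_gripper(5,40); bot.pause(.2); rd("grip")
turn(x,y,.912-np.pi)
# verify angles and look at the jars on the way
bot.line_to((x,y,200),250); bot.pause(.1); wrist("u_st3")
bot.move_gripper(70)
bot.move_ptp((600,-270,260),quat(-1.5)); wrist("u_jars"); print(bot.read_state()["t"])
a=cv2.imread("pics/u_st3.png")[60:240,60:460]; b=cv2.imread("pics/u_jars.png")[:235]
cv2.imwrite("pics/m3.png",np.vstack([cv2.resize(a,(600,270),interpolation=3),cv2.resize(b,(600,275),interpolation=3)]))
E
python3 hub2.py
```

```text
turned t30.5 w14.6 ff40.0 [ 5.622  2.197 -4.201] [681.549  76.657  48.141]
open t31.4 w36.0 ff0.0 [ 0.628  0.354 -0.335] [680.008  75.593  48.041]
regrip t32.0 w14.6 ff40.0 [-0.533  4.996 -1.627] [680.207  76.787  47.995]
down st3 t36.5 w36.0 ff0.0 [-0.007 -0.325 -0.474] [520.993  10.485  47.992]
grip t37.2 w14.6 ff39.9 [-5.49   1.36   4.862] [520.169  10.35   47.915]
turned t38.1 w14.4 ff39.9 [-7.967  3.39   7.106] [519.784  10.529  47.941]
open t38.9 w36.3 ff0.0 [-0.235  0.339 -1.196] [521.044  10.516  47.996]
regrip t39.6 w14.5 ff40.0 [-3.222  4.774  4.325] [520.191  11.048  47.949]
43.3917
```

View pics/m3.png

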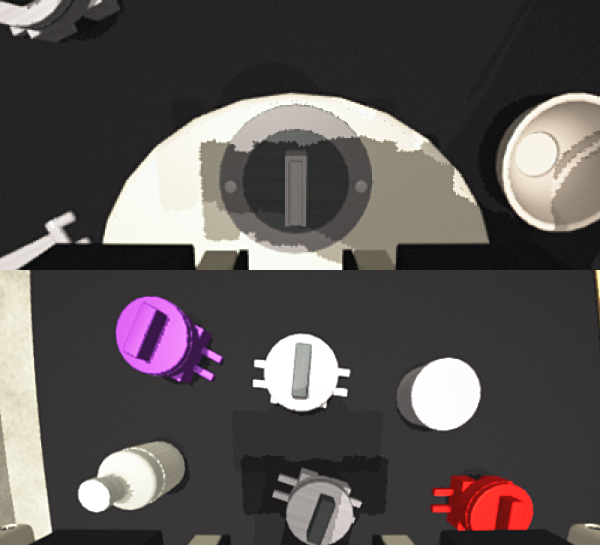

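m3: station 3's key now lies square to its pegs (295,188). Jar B is at (302,372), jar A in shade at (322,505), with the canister (445,395), purple (155,335) and red (490,510) clear of them. Next I'll move back for an unshaded view of jar A and segment the dark handle on its lid.

```bash
cat >> h.py <<'E'
def handle(im,C,xy):
    """jar pose from the dark bar top (z=106) inside the bright lid near xy"""
    u,v=w2p(C,[*xy,106])[0]; r=int(abs(w2p(C,[[xy[0]+45,xy[1],90],[xy[0]-45,xy[1],90]])[:,:2].ptp(0).max()/2) if hasattr(np.ndarray,'ptp') else np.ptp(w2p(C,[[xy[0]+45,xy[1],90],[xy[0]-45,xy[1],90]]),axis=0).max()/2)
    u,v=int(u),int(v); x0,y0=max(0,u-r),max(0,v-r)
    g=cv2.cvtColor(im,cv2.COLOR_RGB2GRAY)[y0:v+r,x0:u+r]
    big=cv2.resize(g,None,fx=4,fy=4,interpolation=cv2.INTER_CUBIC)
    lid=(big>205).astype(np.uint8)
    cs=max(cv2.findContours(lid,cv2.RETR_EXTERNAL,cv2.CHAIN_APPROX_NONE)[0],key=cv2.contourArea)
    hull=np.zeros_like(lid); cv2.drawContours(hull,[cv2.convexHull(cs)],-1,1,-1)
    hull=cv2.erode(hull,np.ones((9,9)))
    dk=((big<205)&(hull>0)).astype(np.uint8); dk=cv2.morphologyEx(dk,cv2.MORPH_OPEN,np.ones((7,7)))
    h=max(cv2.findContours(dk,cv2.RETR_EXTERNAL,cv2.CHAIN_APPROX_NONE)[0],key=cv2.contourArea)
    bx=cv2.boxPoints(cv2.minAreaRect(h)); px=(bx+.5)/4-.5+[x0,y0]
    e=cv2.minEnclosingCircle(cs)[0]; lc=p2w(C,(np.array(e)+.5)/4-.5+[x0,y0],78)[0,:2]
    dbg=cv2.cvtColor(big,cv2.COLOR_GRAY2BGR); cv2.polylines(dbg,[bx.astype(int)],True,(0,0,255)); cv2.circle(dbg,tuple(int(t) for t in e),4,(255,0,0),-1)
    return px,p2w(C,px,106)[:,:2],lc,dbg
E
python3 - <<'E'
from h import *
bot.move_ptp((652,-107,260),quat(-1.95)); bot.pause(.1); wrist("jA")
D=[]
for fn,xy in (("jA",(611,-209)),("u_jars",(602,-370))):
    im,C=load(fn); px,W,lc,d=handle(im,C,xy); print(fn,px,W,W.mean(0),"lid",lc); D.append(cv2.resize(d,(390,390)))
cv2.imwrite("pics/z6.png",np.hstack(D))
E
```

```text
Traceback (most recent call last):
  File "h.py", line 45, in handle
    u,v=w2p(C,[*xy,106])[0]; r=int(abs(w2p(C,[[xy[0]+45,xy[1],90],[xy[0]-45,xy[1],90]])[:,:2].ptp(0).max()/2) if hasattr(np.ndarray,'ptp') else np.ptp(w2p(C,[[xy[0]+45,xy[1],90],[xy[0]-45,xy[1],90]]),axis=0).max()/2)
                                       ^^^^^^^^^^^^^^^^^^^^^^^^^^^^^^^^^^^^^^^^^^^^^^^^^^^^^^^^^^
AttributeError: `ptp` was removed from the ndarray class in NumPy 2.0. Use np.ptp(arr, ...) instead.
```

```bash
python3 - <<'E'
s=open("h.py").read().split("\n")
for i,l in enumerate(s):
    if "r=int(abs" in l: s[i]="    u,v=w2p(C,[*xy,106])[0]; r=int(np.ptp(w2p(C,[[xy[0]+45,xy[1],90],[xy[0]-45,xy[1],90]]),axis=0).max()/2)"
open("h.py","w").write("\n".join(s))
from h import *
D=[]
for fn,xy in (("jA",(611,-209)),("u_jars",(602,-370))):
    im,C=load(fn); px,W,lc,d=handle(im,C,xy); print(fn,px,W,W.mean(0),"lid",lc); D.append(cv2.resize(d,(390,390)))
cv2.imwrite("pics/z6.png",np.hstack(D))
E
```

```text
jA [[262.641  55.155]
 [274.538  48.749]
 [291.315  79.907]
 [279.419  86.313]] [[ 596.266 -229.432]
 [ 581.969 -230.832]
 [ 576.363 -194.04 ]
 [ 590.93  -192.482]] [ 586.382 -211.696] lid [ 597.572 -215.873]
u_jars [[247.787 109.89 ]
 [250.761  61.327]
 [265.964  62.258]
 [262.991 110.821]] [[ 615.073 -344.989]
 [ 615.133 -396.38 ]
 [ 598.661 -396.583]
 [ 598.05  -345.165]] [ 606.729 -370.779] lid [ 603.497 -368.316]
```

View pics/z6.png

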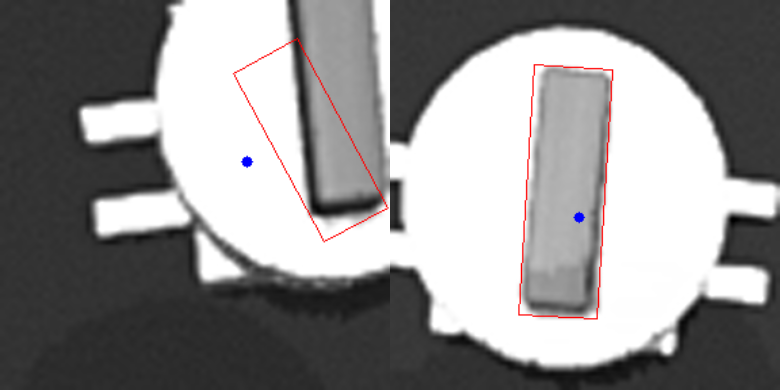

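z6: the right half shows jar B's handle well boxed, 51×17 mm. In the left half jar A stands about 40 mm from where I took it (probably the knock), so I'll re-run with its new centre.

```bash
python3 - <<'E'
from h import *
_,C=load("u_jars"); print("A in u_jars",p2w(C,[(275,200.5)],106))
im,C=load("jA")
xy=(571,-216)
px,W,lc,d=handle(im,C,xy); print(px,W,W.mean(0),"lid",lc)
e=[W[1]-W[0],W[2]-W[1]]; print([np.hypot(*t) for t in e],[np.arctan2(t[1],t[0]) for t in e])
cv2.imwrite("pics/z7.png",cv2.resize(d,(390,390)))
E
```

```text
A in u_jars [[ 575.733 -241.98   106.   ]]
[[271.209  31.726]
 [287.568  30.275]
 [292.11   81.477]
 [275.751  82.928]] [[ 579.079 -248.202]
 [ 562.315 -243.233]
 [ 576.122 -192.173]
 [ 593.416 -197.299]] [ 577.733 -220.227] lid [ 571.005 -220.98 ]
[np.float64(17.485221220388667), np.float64(52.89387879814221)] [np.float64(2.8533899071543014), np.float64(1.306704377299993)]
```

```bash
cat > place.py <<'E'
from h import *
def pick(x,y,yaw,zg=57):
    bot.move_gripper(50,45); bot.move_ptp((x,y,130),quat(yaw)); bot.line_to((x,y,80),150)
    z=guarded(x,y,80,zg,4); 
    bot.move_gripper(5,45); bot.pause(.2); rd("grip")
    bot.line_to((x,y,z+20),60); s=rd("lift20"); bot.line_to((x,y,z+140),200); rd("lift")
    return z
def seat(X,Y,yaw,z,dx=0):
    """z: command height when the jar stood on the bench"""
    q=quat(yaw); bot.move_ptp((X,Y,z+140),q); bot.line_to((X,Y,z+64+42),150); bot.pause(.2); rd("above")
    a=guarded(X,Y,z+106,z+64+1,2.5,7,40); rd("low")
    if a<=z+66: a=guarded(X,Y,a,z+62.5,.75,5,15); rd("seat")
    return a-z-64
E
python3 - <<'E'
from place import *
z=pick(576.9,-221,1.307-np.pi); print("z",z)
if bot.read_state()["width"]>12: print("rest",seat(680.8,76.8,3.007-np.pi,z))
E
```

```text
grip t48.5 w15.4 ff45.0 [-1.841  1.768 -0.26 ] [ 576.655 -220.939   56.922]
lift20 t49.0 w15.9 ff45.0 [-0.921 -0.637 -5.358] [ 577.056 -220.924   77.343]
lift t49.7 w15.8 ff45.0 [-0.673 -0.544 -6.62 ] [ 575.879 -220.566  195.402]
z 57
above t51.5 w15.6 ff45.0 [-0.515 -0.573 -5.851] [681.562  76.626 164.451]
low t55.7 w15.4 ff45.0 [ 0.027 -0.986 -5.9  ] [680.772  76.801 121.93 ]
contact at 119.75 11.305172150810861
seat t56.5 w15.8 ff45.0 [-4.696 -1.124  5.405] [681.089  76.656 120.871]
rest -1.25
```

```bash
python3 - <<'E'
from place import *
x,y=680.8,76.8
bot.move_gripper(36,20); rd("open"); bot.line_to((x,y,180),150)
bot.line_to((x,y,260),250)
bot.move_ptp((600,-270,260),quat(-1.5)); bot.pause(.1); im,C=wrist("jB")
px,W,lc,d=handle(im,C,(606.7,-371)); print(W,W.mean(0),"lid",lc)
e=[W[1]-W[0],W[2]-W[1]]; print([np.hypot(*t) for t in e],[np.arctan2(t[1],t[0]) for t in e])
t=bot.camera("top"); cv2.imwrite("pics/top1.png",t[:,:,::-1]); bot.camera
sc=bot.camera("scene"); cv2.imwrite("pics/sc2.png",sc[:,:,::-1])
q=cv2.resize(sc[170:300,190:350,::-1],(480,390),interpolation=3)
cv2.imwrite("pics/m4.png",np.hstack([q,cv2.resize(d,(310,390))]))
print(bot.read_state()["t"])
E
```

```text
open t57.1 w35.8 ff0.0 [-0.497 -0.05   0.79 ] [680.839  76.843 119.642]
[[ 615.425 -344.988]
 [ 615.651 -396.207]
 [ 598.958 -396.462]
 [ 598.176 -345.216]] [ 607.052 -370.719] lid [ 606.923 -367.141]
[np.float64(51.2191087109721), np.float64(16.695395117607106)] [np.float64(-1.5663728350714148), np.float64(-3.126308943544855)]
59.6833
```

View pics/m4.png

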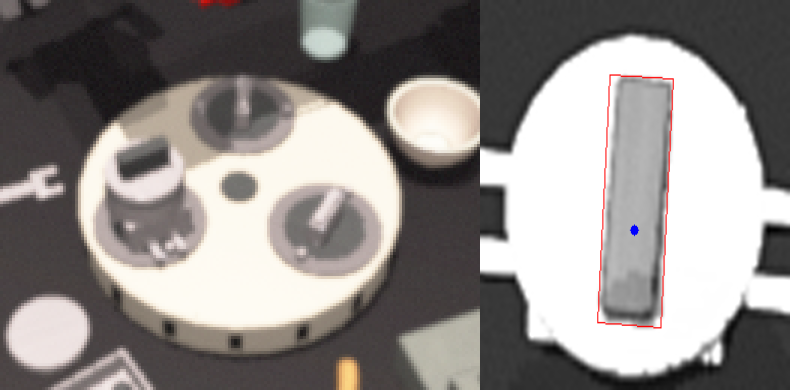

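Jar A sits upright on station 1 (145,195), with its ear notches over the peg. Jar B is unmoved and its handle is well boxed. Now jar B goes to station 3.

```bash
python3 - <<'E'
from place import *
z=pick(607,-371.2,-1.562); print("z",z)
if bot.read_state()["width"]>12: print("rest",seat(520.1,11,.912-np.pi,z))
E
```

```text
grip t63.7 w15.2 ff44.7 [-0.193 -0.048  0.806] [ 607.02  -371.206   57.05 ]
lift20 t64.2 w15.5 ff44.6 [ 0.488  0.058 -7.17 ] [ 607.049 -371.095   77.2  ]
lift t65.0 w15.7 ff44.6 [-0.681  0.545 -7.779] [ 606.1   -370.521  195.202]
z 57
above t67.0 w15.9 ff44.6 [-0.307 -0.221 -6.94 ] [520.964  10.987 164.083]
low t71.2 w15.5 ff44.6 [-1.077  0.001 -5.987] [520.055  10.989 121.94 ]
contact at 120.5 5.6053412756338705
seat t71.8 w15.6 ff44.6 [-1.325  0.249 -0.382] [520.3    11.013 120.948]
rest -0.5
```

```bash
cat > lever.py <<'E'
from place import *
bot.line_to((520.1,11,120.6),20); bot.move_gripper(36,20); rd("open"); bot.line_to((520.1,11,185),150)
bot.line_to((520.1,11,230),250); bot.move_gripper(0,20)
u=np.array([.970,-.243]); pv=np.array([533.4,410.7]); q=quat(-.245); Z=117
P=lambda s,z:(*(pv+s*u),z)
bot.move_ptp(P(-85,220),q); bot.line_to(P(-85,Z),200); b=rd("start")["contact_force"]
bot.line_to(P(8,Z),60); rd("mid")
s=8
while s<26:
    s+=1.5; bot.line_to(P(s,Z),30); f=(bot.read_state()["contact_force"]-b)[:2]@u
    if f<-8: break
rd("lever s=%.1f"%s)
bot.line_to(P(s-15,Z),100); bot.line_to(P(s-15,220),250)
bot.move_ptp(P(-150,220),q); bot.pause(.1); wrist("w_ctl2")
t=bot.camera("scene"); cv2.imwrite("pics/sc3.png",t[:,:,::-1])
a=cv2.imread("pics/w_ctl2.png")[:230]
cv2.imwrite("pics/m5.png",np.hstack([cv2.resize(t[150:340,180:420,::-1],(480,380),interpolation=3),cv2.resize(a,(310,139*1))[:, :] if 0 else cv2.resize(a[:,100:412],(310,380))]))
E
python3 lever.py
```

```text
open t72.6 w35.9 ff0.0 [0.003 0.444 0.07 ] [520.162  10.998 120.609]
start t76.5 w0.5 ff0.0 [ 0.178 -0.124  1.57 ] [451.821 431.505 118.05 ]
mid t78.2 w0.6 ff0.0 [-0.046 -0.028 -0.762] [541.111 408.948 117.237]
lever s=18.5 t80.0 w0.2 ff5.2 [-9.552  3.073  2.777] [549.595 406.582 116.805]
```

View pics/m5.png

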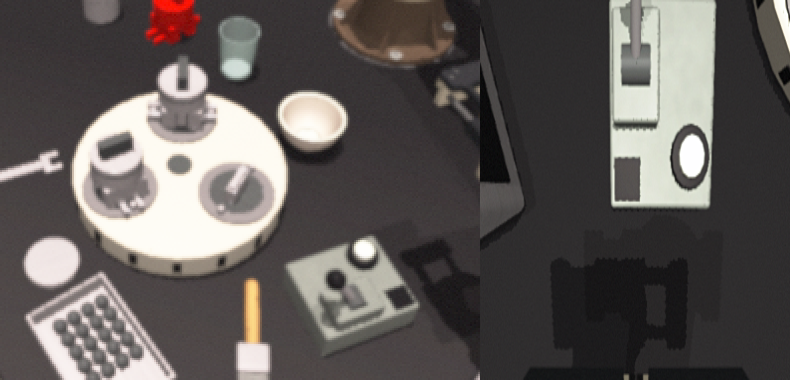

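Both jars are home and the lever is thrown over to the +x stop. In the control view the button is at (691,156). Now I'll press it.

```bash
python3 - <<'E'
from h import *
_,C=load("w_ctl2"); B=p2w(C,[(312.4,94.4)],65)[0]; print("btn",B)
x,y=(np.array([465.6,363.4])+B[:2])/2 if np.hypot(*(B[:2]-[465.6,363.4]))<6 else (465.6,363.4)
bot.move_ptp((x,y,110),quat(-.245)); bot.line_to((x,y,55),120); bot.pause(.2); b=bot.read_state()["contact_force"][2]
z=55
while z>24:
    z-=1; bot.line_to((x,y,z),20); s=bot.read_state(); f=s["contact_force"][2]-b
    if f>1.5: print(z,s["tcp_pos"][2],round(f,1))
    if f>22: break
bot.pause(.3); rd("pressed"); bot.line_to((x,y,60),60); bot.line_to((x,y,220),250)
bot.move_ptp((430,250,260),quat(-.6)); rd("end")
im=bot.camera("top");cv2.imwrite("pics/top2.png",im[:,:,::-1]); cv2.imwrite("pics/top2b.png",cv2.resize(im[:,:,::-1],(800,600)))
E
```

```text
btn [464.676 364.199  65.   ]
43 43.09254855574025 1.9
42 42.055154972970094 2.3
41 41.03655619944113 2.4
40 40.05200905645656 2.7
39 39.06054034231572 3.5
38 38.65604576096202 8.9
37 38.497996198554155 16.3
36 38.345504714221654 23.6
pressed t88.2 w0.1 ff11.8 [-6.61  -3.65  23.663] [465.382 363.943  38.364]
end t90.2 w0.3 ff0.0 [ 1.308  0.15  -0.899] [429.663 249.293 259.446]
```

View pics/top2b.png

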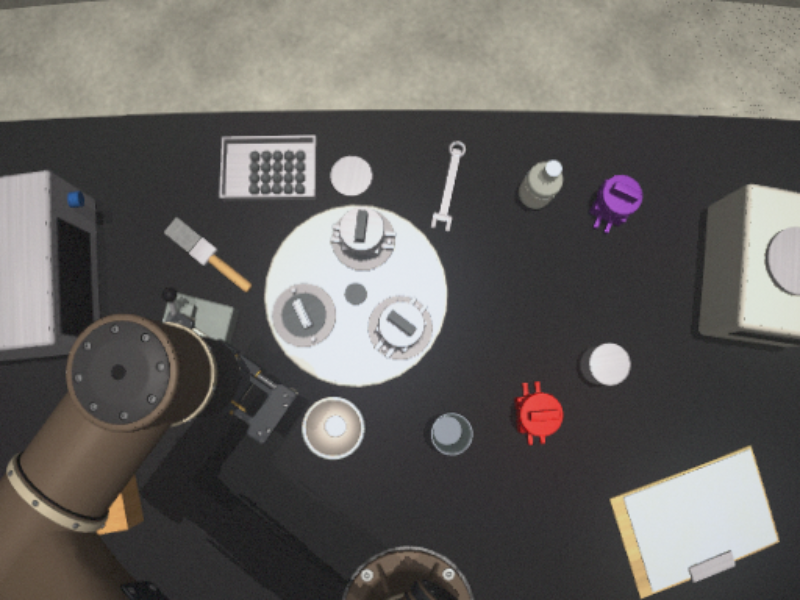

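The picture shows both jars home, at (362,230) and (402,325), the lever over at (170,295), the canister standing at (606,365), and no other jar left over. The button spring gave about 6 mm down to a hard stop before I let go.

```bash
python3 -c "
from plant import bot
print(bot.close_job())"
```

```text
the job is handed in; nothing more can be done
None
```

Job handed in: both jars present (there was no third) are seated on stations 1 and 3, then the lever was thrown to its stop and start was pressed fully and released, with the canister still standing, at about 90 s on the robot's clock.

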